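# Press-check the heavy parts of a repaired power board

## Robot

A 6-joint arm with a two-finger parallel gripper is mounted at the origin on the work surface. World frame = base frame: x ahead of the robot, y to its left, z up, the work surface at z = 0. Lengths are in m, angles in degrees, forces in N, time in s.
With the tool pointing down it reaches from about 0.325 to 0.925 m from the base axis. Payload 3.1 kg.
Tool frame: the origin (TCP) lies on the centre line of the jaws, within the pads' length; the fingertips stand arm.finger_overhang ahead of it and the grasp point (between the pads) lies 3 mm ahead of it (arm.finger_overhang is the distance from the TCP to the fingertips, in m); x points along the fingers, y is the direction in which the jaws open and shut, and the axes are right-handed (so a half turn about x gives the same grasp; the last joint's range is limited). The gripper opens to 85 mm and grips with 20 to 120 N. Pads are 22 mm wide; open, the fingers measure 114 mm over their backs; the gripper's body (76 mm by 85 mm) begins 54 mm behind the grasp point. The pads swing forward as they close: fully open they stand 13 mm farther back than shut.
Start: joints at [60.837, 12.427, 92.441, -0, 75.132, -6.429], TCP at [0.242, 0.576, 0.253] pointing down, gripper open.
Joint ranges: [-157.48, 157.48], [-44.54, 120.13], [17.64, 146.25], [-64.5, 244.5], [7.68, 150.69], [-147.95, 147.95]. Speed limits (degrees/s): [159.86, 159.86, 180, 180, 180, 180].

## Interface

Orientations are given as a 3x3 rotation matrix whose columns are the frame's x, y, z axes.
In Python, from workcell import arm, imaging gives the robot as it stands.
- The arm moves only by the tool move_arm, never from a script. Its argument "increments" is a list of rows, each an object of numbers: "x", "y", "z": the shift along the tool's x, y, z in m; "twist": the turn about the tool's x in degrees. In form: [{"x": .., "y": .., "z": .., "twist": ..}, ...]. A call has exactly 5 rows; each row is the pose to reach, as a shift and turn from the pose commanded when the call began, along the tool's axes at that moment; what a row does not reach only later rows make up. A row lasts 1/8 s, in which the tool goes at most 62.5 mm and 10.7 degrees, less where a joint would pass 70% of its speed; a pose out of reach is approached as far as the arm can. A call with a gripper value outside its range is refused whole. "gripper" is the finger opening in m, from 0 to 0.0854, set as the call begins (left out, the last holds). The fingers move at their own pace and stop on an object; the grip force is fixed at half the most. Time passes only in rows, so rows that repeat a pose let the fingers close, or fill a call up. It gives the time, the measured TCP pose, the force and the opening at its end, in the units of the state.
- arm.get_obs(): the state, without advancing time (a new reading comes with each control period).
- imaging.read_camera(name): name is "scene" or "top" or "wrist"; returns a dict with "pixels" (480x640x3 uint8, red, green, blue), "fx", "fy", "cx", "cy" (pixels), "k1" (the pictures are not rectified: a ray, as slopes to the right and down, at radius r is drawn at 1 + k1 r^2 times it, then the intrinsics apply), "extrinsics" (4x4, takes a point from camera to world coordinates). Camera axes: x right, y down, z forward; pixel columns grow to the right and rows downward; lengths in m; the calibration is good to about 2 mm. A picture is of the moment at which its call begins. There is no depth.
- arm.hand_in(): hands the job in, once; it reports no verdict.
The state is a dict: "clock": time; "joint_pos": joint angles; "dq": joint speeds; "joint_efforts": joint torques, N m; "tool_pos": TCP position; "tool_rot": TCP orientation; "wrist_force": force on the tool from outside, world axes, zero at the start; "torque": the same for the moment, N m; "grip_width": opening from 0.0 (shut) to 1.0 (fully open).
Only numpy, scipy, OpenCV 4.12 (cv2) and the standard library are available. Lean on these libraries where they do the work, as an engineer would, in place of code of your own. Each camera call takes 0.05 s, during which the arm holds its last target. There are 200 camera calls.

## Task

The unplugged power-supply board on the blue mat is being checked for cracked solder joints under its four heavy parts. Following the current from inlet to output, come down slowly and press lightly with the fingertips on top of the input choke, then the big capacitor, then the transformer, then the output relay, staying on each for about half a second to feel whether it gives. Do not touch the other parts of the board, do not lift or shift the board, and leave the things lying around it where they are.

Things in the scene. Friction and masses are not known exactly. Their poses are not given: they have to be found in the camera images.
- board: the loose power-supply board, tan, 200 x 150 mm (x, y), about 0.73 kg with its parts, level on six soft rubber feet on the fixed 5 mm mat; under a press each foot holds to 1.7 N, then gives, 0.6 N per mm. Origin: centre of the board at the soles (5 mm above the table); its upper face is 12 mm above that. z up, x runs from the inlet edge to the output edge. It may lie turned any way
- choke: input choke on the board: a green ring lying flat with copper windings and a white clamp bolt in the middle, 46 mm across, closed flat top 24 mm high (41 mm above the table). Origin: centre of its underside on the board's upper face; z up. It sits at x = -60, y = +37 mm in the board's frame
- capacitor: big capacitor on the board: black upright can with a grey stripe and a silvery top, 35 mm across and 50 mm high (top 67 mm above the table). Origin: centre of its underside on the board's upper face; z up. It sits at x = -52, y = -40 mm in the board's frame
- transformer: transformer on the board: dark frame round a yellow winding, 50 x 46 mm, flat top 40 mm high (57 mm above the table). Origin: centre of its underside on the board's upper face; z up. It sits at x = +12, y = +30 mm in the board's frame
- relay: output relay on the board: a plain blue box 32 x 28 mm, 28 mm high (top 45 mm above the table). Origin: centre of its underside on the board's upper face; z up. It sits at x = +72, y = -38 mm in the board's frame
- small_parts: the board's other parts, not to be touched, origin: centre of its upper face. Black heat sink 50 x 20 x 32 mm high at x +8, y -47 mm (transistors 21 high on it, to y -32), black inlet 20 high (-92, -6), fuse 10 high (-92, -42), red film capacitor 14 high (-26, 0), small capacitors 22 high (+58, +22) and (+58, +42), green terminals 14 high (+92, +34)
- spool: loose solder spool standing on the mat, blue flanges, 56 mm across, 40 mm high; not part of the job. Origin: centre of its underside
- flux_bottle: loose amber bottle with a black cap standing on the mat, 36 mm across, 75 mm high; not part of the job. Origin: centre of its underside
- spare_capacitor: a loose spare capacitor standing on the mat away from the board, alike to the one on the board, 35 mm across, 50 mm high; not part of the job. Origin: centre of its underside
- multimeter: loose orange handheld multimeter lying face up on the table beside the mat, 190 x 90 x 42 mm (50 mm over its dial); not part of the job. Origin: centre of its underside

How it is judged (in metres and radians):
On the way, in this order (a step that is already met when the one before it is completed fails the run):
1. the input choke is pressed from above (contact force between the fingers and choke above 0.5 N and z of the grasp point in the frame of choke above 0.028 m), for 0.25 s.
2. the big capacitor is pressed from above (contact force between the fingers and capacitor above 0.5 N and z of the grasp point in the frame of capacitor above 0.054 m), for 0.25 s.
3. the transformer is pressed from above (contact force between the fingers and transformer above 0.5 N and z of the grasp point in the frame of transformer above 0.044 m), for 0.25 s.
4. the output relay is pressed from above (contact force between the fingers and relay above 0.5 N and z of the grasp point in the frame of relay above 0.032 m), for 0.25 s.
At the end, for the whole second after the job is handed in: After the four presses in order (each at least 0.25 s, from above, never harder than 25 N) the board lies level and at rest within 8 mm of where it was, and the spool, bottle, spare capacitor and multimeter are upright as found, within 10 mm of their places (distance of each of choke, relay from where it was at the start of the episode below 0.008 m and angle between board's own z axis and vertical below 0.03 rad and linear speed of board below 0.01 m/s and distance of each of spool, flux_bottle, spare_capacitor, multimeter from where it was at the start of the episode below 0.01 m and angle between each of flux_bottle, spare_capacitor, spool's own z axis and vertical below 0.1 rad); the robot touches nothing.
It fails at once if the board or a part on it is pressed harder than 25 N (contact force between any of the fingers, the arm and board above 25 N).
It fails at once if the board is lifted, tipped or shifted (height (world z) of board above 0.01 m or angle between board's own z axis and vertical above 0.06 rad or distance of any of choke, relay from where it was at the start of the episode above 0.012 m).
It fails at once if another part of the board is touched (contact force between any of the fingers, the arm and small_parts above 0.5 N).
It fails at once if a thing beside the board is moved (distance of any of spool, flux_bottle, spare_capacitor, multimeter from where it was at the start of the episode above 0.015 m).
It also fails if it takes over 54 s, if anything falls off the work surface, if the arm or the gripper's body presses on something with over 40 N, if the wrist force passes 120 N, or if a joint passes its speed limit or range.

## Working session

There is one attempt and no reset: what is moved stays moved. The work goes in short steps, Python scripts to look and compute and a tool call to move; the robot and the scene stay as the last step left them, time stands still between calls to the robot, and variables do not carry over. Pictures are saved under pics/ and viewed, about 8 in all and at most 12, crops included, and the job is handed in when it is done.

Besides the shell and the picture viewer there is one more tool, called after "Call:" as name(argument=value, ...), one argument or row to a line, values as JSON. move_arm: Moves the arm, as the interface text tells. Its arguments: {"type":"object","properties":{"increments":{"type":"array","items":{"type":"object","properties":{"x":{"type":"number"},"y":{"type":"number"},"z":{"type":"number"},"twist":{"type":"number"}}}},"gripper":{"type":"number"}},"required":["increments"]}

```bash
mkdir -p pics
python3 - <<'E'
from workcell import arm, imaging
import cv2
print(arm.finger_overhang); o=arm.get_obs(); print(o)
for n in("top","scene"):
    c=imaging.read_camera(n); cv2.imwrite(f"pics/{n}0.png",c["pixels"][:,:,::-1]); print(n,{k:v for k,v in c.items() if k!="pixels"})
E
```

```text
0.022
{'clock': 0.0, 'joint_pos': array([ 6.08375199e+01,  1.24755471e+01,  9.25279379e+01, -7.01948015e-04,
        7.51319265e+01, -6.42947136e+00]), 'dq': array([ 0.0188898 , -0.101394  ,  0.10756086, -0.00779923,  0.07002421,
       -0.06291684]), 'joint_efforts': array([-1.18288375e-03, -3.96837902e+01, -3.03854799e+01, -2.07152584e-05,
        9.72706766e-03,  1.15604959e-05]), 'tool_pos': array([0.24114449, 0.57578689, 0.25198624]), 'tool_rot': array([[-1.14130431e-03,  3.86433209e-01,  9.22316688e-01],
       [-2.06956750e-03,  9.22314400e-01, -3.86434812e-01],
       [-9.99997207e-01, -2.34983636e-03, -2.52891790e-04]]), 'wrist_force': array([ 0.49447692, -0.21491321,  0.20937898]), 'torque': array([-0.02650435,  0.00054779, -0.05580176]), 'grip_width': 1.0013273934076916}
top {'fx': 589.7702827037336, 'fy': 589.7702827037336, 'cx': 324.882968780375, 'cy': 248.5204249644797, 'k1': -0.09369683536096679, 'extrinsics': array([[ 0.02940168, -0.99261493,  0.11769086,  0.45228015],
       [-0.99945244, -0.03098163, -0.01161729, -0.03984154],
       [ 0.01517775, -0.11728485, -0.99298233,  1.16351215],
       [ 0.        ,  0.        ,  0.        ,  1.        ]])}
scene {'fx': 456.12421690359537, 'fy': 456.12421690359537, 'cx': 324.9828604232762, 'cy': 237.64641790771708, 'k1': -0.006049771801398485, 'extrinsics': array([[ 0.75564206,  0.4559554 , -0.47022309,  0.93534383],
       [ 0.65477543, -0.50770717,  0.559913  , -0.5040143 ],
       [ 0.01655972, -0.73098433, -0.68219329,  0.6076739 ],
       [ 0.        ,  0.        ,  0.        ,  1.        ]])}
```

View pics/top0.png

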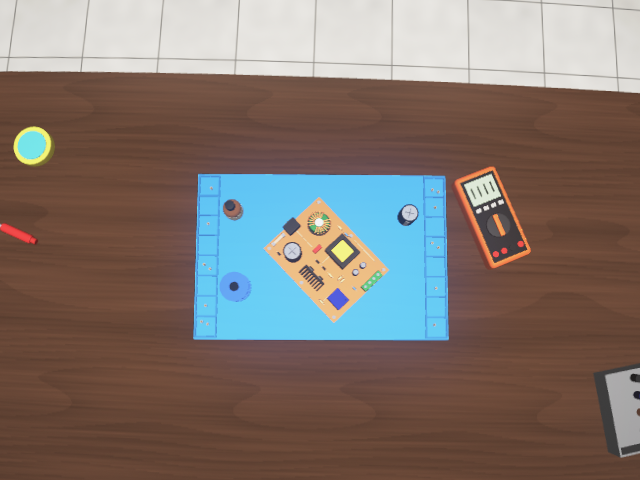

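View pics/scene0.png

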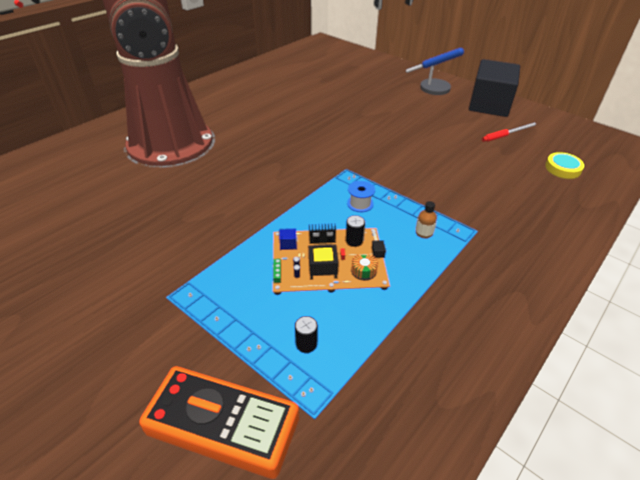

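Top view: the board is turned about 45°, with the choke at (318,223), capacitor (292,251), transformer (342,251) and relay (338,299). The spool is at (235,287), the bottle at (233,209), the spare capacitor at (408,214) and the multimeter on the right. Next I'll zoom in and fit the pose.

```bash
cat > h.py <<'E'
import numpy as np, cv2
from scipy.optimize import least_squares
def cam(c):
    K=np.array([[c["fx"],0,c["cx"]],[0,c["fy"],c["cy"]],[0,0,1]]); E=np.linalg.inv(c["extrinsics"])
    return K,np.array([c["k1"],0,0,0,0.]),E
def proj(c,P):
    K,d,E=cam(c); return cv2.projectPoints(np.asarray(P,float).reshape(-1,1,3),cv2.Rodrigues(E[:3,:3])[0],E[:3,3],K,d)[0].reshape(-1,2)
parts=dict(choke=(-.060,.037,.041),capacitor=(-.052,-.040,.067),transformer=(.012,.030,.057),relay=(.072,-.038,.045))
corners=[(-.1,-.075,.017),(-.1,.075,.017),(.1,.075,.017),(.1,-.075,.017)]
def place(p,P):
    P=np.asarray(P,float).reshape(-1,3); c,s=np.cos(p[2]),np.sin(p[2])
    return np.c_[p[0]+c*P[:,0]-s*P[:,1],p[1]+s*P[:,0]+c*P[:,1],P[:,2]]
def fit(c,P,uv,p0):
    r=least_squares(lambda p:(proj(c,place(p,P))-uv).ravel(),p0); return r.x,(proj(c,place(r.x,P))-uv)
E
python3 - <<'E'
from workcell import imaging
from h import *
c=imaging.read_camera("top"); 
uv=np.array([(264,248),(319,198),(388,270),(333,322)])
p,r=fit(c,corners,uv,[.45,0,-2.2]);print(p,np.degrees(p[2]),r)
for n,P in parts.items(): print(n,place(p,P),proj(c,place(p,P)))
im=c["pixels"][185:335,240:400,::-1].copy(); im=cv2.resize(im,None,fx=4,fy=4,interpolation=cv2.INTER_CUBIC)
for P in list(parts.values())+corners:
    q=(proj(c,place(p,P))[0]-[240,185]+.5)*4; cv2.drawMarker(im,tuple(int(v) for v in q),(255,0,255),0,14,1)
cv2.imwrite("pics/crop.png",im)
E
```

```text
[ 0.56741584 -0.05594096 -2.35843095] -135.1281396384951 [[-0.96952308  0.02347583]
 [-0.01641588 -1.37544317]
 [ 0.9177518   0.17672355]
 [ 0.07363309  1.09224286]]
choke [[ 0.6360414  -0.03983094  0.041     ]] [[318.83992829 222.18367775]]
capacitor [[0.57604659 0.00909373 0.067     ]] [[291.78303813 250.78497536]]
transformer [[ 0.58007731 -0.08566783  0.057     ]] [[342.2225205  250.81910489]]
relay [[ 0.48958052 -0.07980857  0.045     ]] [[337.59696422 298.92021232]]
```

View pics/crop.png

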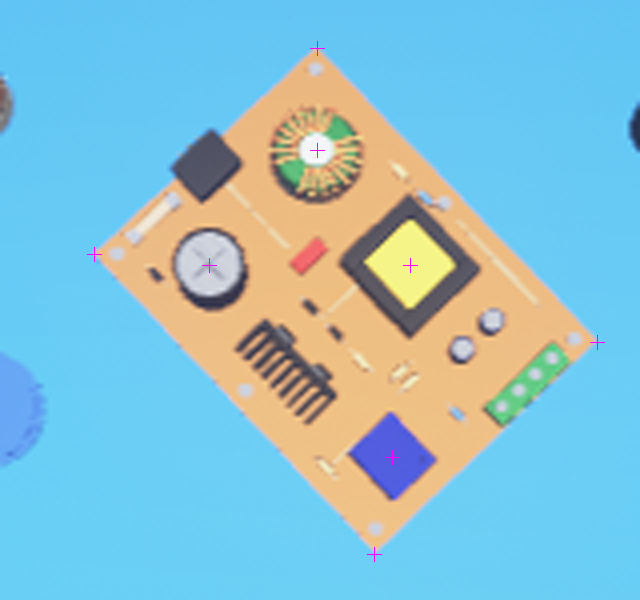

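The fit matches all four parts to within about 1 px (board yaw −135.1°). I'll close the gripper, align the twist and start travelling.

Call:
move_arm(
  gripper=0,
  increments=[
    {"y": -0.028,"z": 0.041,"twist": 7},
    {"y": -0.056,"z": 0.082,"twist": 14},
    {"y": -0.085,"z": 0.123,"twist": 22.4},
    {"y": -0.113,"z": 0.164,"twist": 22.4},
    {"y": -0.142,"z": 0.205,"twist": 22.4},
  ],
)

```text
schema error: expected keys x, y, z, twist
```

```bash
cat > d.py <<'E'
import sys,numpy as np
from workcell import arm
o=arm.get_obs();R=o["tool_rot"];t=np.array([float(v) for v in sys.argv[1:4]])
print("clock",o["clock"],"pos",o["tool_pos"].round(4),"F",o["wrist_force"].round(2),"grip",round(o["grip_width"],3),"yaw y",np.degrees(np.arctan2(R[1,1],R[0,1])).round(2),"tilt x",R[:,0].round(4))
print("tool delta",(R.T@(t-o["tool_pos"])).round(4))
E
python3 d.py .636 -.040 .2
```

```text
clock 0.15 pos [0.2412 0.5759 0.2522] F [ 0.78  0.03 -0.03] grip 1.001 yaw y 67.27 tilt x [-9.0e-04 -1.7e-03 -1.0e+00]
tool delta [ 0.0529 -0.4154  0.6022]
```

Call:
move_arm(
  gripper=0,
  increments=[
    {"x": 0,"y": -0.028,"z": 0.041,"twist": 7},
    {"x": 0,"y": -0.056,"z": 0.082,"twist": 14},
    {"x": 0,"y": -0.085,"z": 0.123,"twist": 22.4},
    {"x": 0,"y": -0.113,"z": 0.164,"twist": 22.4},
    {"x": 0,"y": -0.142,"z": 0.205,"twist": 22.4},
  ],
)

```text
clock: 0.78
tool_pos: [0.3762, 0.3648, 0.253]
tool_rot: [[-0.0, 0.709, 0.706], [-0.0, 0.706, -0.709], [-1.0, -0.0, 0.0]]
wrist_force: [1.3, 0.4, 0.4]
grip_width: 0.001
```

```bash
python3 d.py .636 -.040 .2
```

```text
clock 0.775 pos [0.3762 0.3648 0.253 ] F [1.26 0.43 0.41] grip 0.001 yaw y 44.88 tilt x [-1.e-04 -2.e-04 -1.e+00]
tool delta [ 0.0531 -0.1015  0.4701]
```

Call:
move_arm(
  increments=[
    {"x": 0,"y": -0.01,"z": 0.047,"twist": 0},
    {"x": 0,"y": -0.02,"z": 0.094,"twist": 0},
    {"x": 0,"y": -0.03,"z": 0.141,"twist": 0},
    {"x": 0,"y": -0.04,"z": 0.188,"twist": 0},
    {"x": 0,"y": -0.05,"z": 0.235,"twist": 0},
  ],
)

```text
clock: 1.4
tool_pos: [0.5065, 0.163, 0.253]
tool_rot: [[-0.0, 0.709, 0.705], [0.0, 0.705, -0.709], [-1.0, -0.0, -0.0]]
wrist_force: [-0.1, 1.1, 0.2]
grip_width: -0.002
```

Call:
move_arm(
  increments=[
    {"x": 0.01,"y": -0.01,"z": 0.047,"twist": 0},
    {"x": 0.02,"y": -0.02,"z": 0.094,"twist": 0},
    {"x": 0.03,"y": -0.03,"z": 0.141,"twist": 0},
    {"x": 0.04,"y": -0.04,"z": 0.188,"twist": 0},
    {"x": 0.05,"y": -0.048,"z": 0.226,"twist": 0},
  ],
)

```text
clock: 2.02
tool_pos: [0.6321, -0.0314, 0.2025]
tool_rot: [[-0.0, 0.709, 0.705], [0.0, 0.705, -0.709], [-1.0, -0.0, -0.0]]
wrist_force: [-0.4, 0.3, -0.2]
grip_width: -0.0
```

```bash
python3 d.py .636 -.040 .09
```

```text
clock 2.025 pos [ 0.6321 -0.0314  0.2025] F [-0.38  0.33 -0.19] grip -0.0 yaw y 44.81 tilt x [-5.e-04  1.e-04 -1.e+00]
tool delta [ 0.1125 -0.0032  0.0089]
```

Call:
move_arm(
  increments=[
    {"x": 0.02,"y": -0.001,"z": 0.002,"twist": 0},
    {"x": 0.04,"y": -0.001,"z": 0.002,"twist": 0},
    {"x": 0.06,"y": -0.001,"z": 0.002,"twist": 0},
    {"x": 0.08,"y": -0.001,"z": 0.002,"twist": 0},
    {"x": 0.09,"y": -0.001,"z": 0.002,"twist": 0},
  ],
)

```text
clock: 2.65
tool_pos: [0.6309, -0.0308, 0.1111]
tool_rot: [[-0.003, 0.708, 0.706], [0.0, 0.706, -0.708], [-1.0, -0.002, -0.002]]
wrist_force: [-0.1, 0.0, -0.5]
grip_width: -0.001
```

```bash
python3 - <<'E'
from workcell import imaging
import cv2
a=imaging.read_camera("scene")["pixels"][140:340,220:490,::-1]
b=imaging.read_camera("top")["pixels"][150:350,230:430,::-1]
w=imaging.read_camera("wrist")["pixels"][:,:,::-1]
import numpy as np
cv2.imwrite("pics/m1.png",np.hstack([cv2.resize(a,(432,320)),cv2.resize(w,(366,320))]))
E
python3 d.py .636 -.040 .07
```

```text
clock 2.8 pos [ 0.6318 -0.0314  0.1127] F [0.36 0.12 0.29] grip 0.0 yaw y 44.89 tilt x [-1.1e-03  2.0e-04 -1.0e+00]
tool delta [ 0.0427 -0.0031  0.0091]
```

View pics/m1.png

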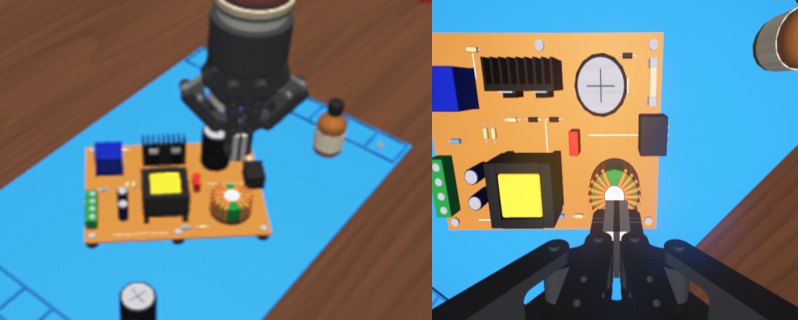

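The scene crop (left) shows the shut fingers above the board. In the wrist view (right) the tips are near the choke's bolt, about 9 mm short as the numbers say. I'll correct that and go lower.

Call:
move_arm(
  increments=[
    {"x": 0.0,"y": -0.003,"z": 0.009,"twist": 0},
    {"x": 0.01,"y": -0.003,"z": 0.009,"twist": 0},
    {"x": 0.02,"y": -0.003,"z": 0.009,"twist": 0},
    {"x": 0.03,"y": -0.003,"z": 0.009,"twist": 0},
    {"x": 0.038,"y": -0.003,"z": 0.009,"twist": 0},
  ],
)

```text
clock: 3.42
tool_pos: [0.6358, -0.0401, 0.074]
tool_rot: [[-0.001, 0.709, 0.705], [0.0, 0.705, -0.709], [-1.0, -0.001, -0.001]]
wrist_force: [0.0, 1.0, 0.0]
grip_width: 0.0
```

```bash
python3 - <<'E'
from workcell import imaging
import cv2,numpy as np
from h import *
p=[ 0.56741584,-0.05594096,-2.35843095]
w=imaging.read_camera("wrist"); im=w["pixels"][:,:,::-1].copy()
for P in list(parts.values())+corners:
    cv2.drawMarker(im,tuple(int(v) for v in proj(w,place(p,P))[0]),(255,0,255),0,14,1)
a=imaging.read_camera("scene")["pixels"][180:310,260:420,::-1]
cv2.imwrite("pics/m2.png",np.hstack([cv2.resize(a,(394,320)),cv2.resize(im,(406,320))]))
E
python3 d.py .636 -.040 .063
```

```text
clock 3.525 pos [ 0.6351 -0.0399  0.0735] F [-0.12 -0.16 -0.83] grip -0.001 yaw y 44.88 tilt x [-3.1e-03  5.0e-04 -1.0e+00]
tool delta [0.0105 0.0006 0.0007]
```

View pics/m2.png

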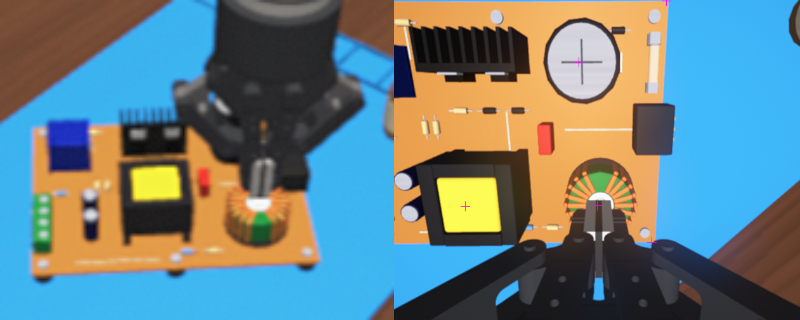

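The wrist view agrees with the pose: the markers sit on the capacitor's cross and the bolt to within 1–2 mm. Now a slow descent.

Call:
move_arm(
  increments=[
    {"x": 0.003,"y": 0,"z": 0,"twist": 0},
    {"x": 0.005,"y": 0,"z": 0,"twist": 0},
    {"x": 0.007,"y": 0,"z": 0,"twist": 0},
    {"x": 0.008,"y": 0,"z": 0,"twist": 0},
    {"x": 0.009,"y": 0,"z": 0,"twist": 0},
  ],
)

```text
clock: 4.15
tool_pos: [0.6365, -0.0402, 0.0664]
tool_rot: [[0.0, 0.709, 0.705], [-0.0, 0.705, -0.709], [-1.0, 0.0, 0.0]]
wrist_force: [-0.8, 0.6, -0.4]
grip_width: 0.001
```

Call:
move_arm(
  increments=[
    {"x": 0.0005,"y": 0,"z": 0,"twist": 0},
    {"x": 0.001,"y": 0,"z": 0,"twist": 0},
    {"x": 0.0015,"y": 0,"z": 0,"twist": 0},
    {"x": 0.002,"y": 0,"z": 0,"twist": 0},
    {"x": 0.002,"y": 0,"z": 0,"twist": 0},
  ],
)

```text
clock: 4.78
tool_pos: [0.6363, -0.0402, 0.0642]
tool_rot: [[-0.0, 0.709, 0.705], [0.0, 0.705, -0.709], [-1.0, -0.0, -0.0]]
wrist_force: [-0.3, -0.6, -0.1]
grip_width: -0.001
```

Call:
move_arm(
  increments=[
    {"x": 0.0005,"y": 0,"z": 0,"twist": 0},
    {"x": 0.001,"y": 0,"z": 0,"twist": 0},
    {"x": 0.0015,"y": 0,"z": 0,"twist": 0},
    {"x": 0.002,"y": 0,"z": 0,"twist": 0},
    {"x": 0.002,"y": 0,"z": 0,"twist": 0},
  ],
)

```text
clock: 5.4
tool_pos: [0.6365, -0.0402, 0.0627]
tool_rot: [[0.0, 0.709, 0.705], [-0.0, 0.705, -0.709], [-1.0, 0.0, 0.0]]
wrist_force: [-1.3, -0.8, 3.0]
grip_width: -0.004
```

Contact at about 3 N. I'll hold and check.

Call:
move_arm(
  increments=[
    {"x": 0.0,"y": 0,"z": 0,"twist": 0},
    {"x": 0.0,"y": 0,"z": 0,"twist": 0},
    {"x": 0.0,"y": 0,"z": 0,"twist": 0},
    {"x": 0.0,"y": 0,"z": 0,"twist": 0},
    {"x": 0.0,"y": 0,"z": 0,"twist": 0},
  ],
)

```text
clock: 6.02
tool_pos: [0.6366, -0.0402, 0.0624]
tool_rot: [[0.0, 0.709, 0.705], [-0.0, 0.705, -0.709], [-1.0, 0.0, 0.0]]
wrist_force: [-1.0, 0.2, 2.9]
grip_width: -0.002
```

```bash
cat > f.py <<'E'
from workcell import arm,imaging
import numpy as np
F=[]
for i in range(3): imaging.read_camera("top"); F.append(arm.get_obs()["wrist_force"][2])
print(np.round(F,2),np.mean(F))
E
python3 f.py; python3 d.py .636 -.040 .1
```

```text
[4.03 3.79 3.5 ] 3.7708615624618296
clock 6.175 pos [ 0.6365 -0.0402  0.0624] F [-1.15  0.2   3.5 ] grip -0.002 yaw y 44.87 tilt x [ 3.e-04 -0.e+00 -1.e+00]
tool delta [-0.0376 -0.0002 -0.0005]
```

The choke has been held for over 0.7 s at about 3.5 N. Lifting, then on to the capacitor.

Call:
move_arm(
  increments=[
    {"x": -0.005,"y": 0,"z": 0,"twist": 0},
    {"x": -0.02,"y": 0,"z": 0,"twist": 0},
    {"x": -0.04,"y": 0,"z": 0,"twist": 0},
    {"x": -0.06,"y": -0.002,"z": -0.017,"twist": 0},
    {"x": -0.06,"y": -0.005,"z": -0.047,"twist": 0},
  ],
)

```text
clock: 6.8
tool_pos: [0.6027, -0.0111, 0.1268]
tool_rot: [[0.008, 0.71, 0.705], [-0.001, 0.705, -0.71], [-1.0, 0.005, 0.007]]
wrist_force: [0.1, 0.4, 0.1]
grip_width: 0.002
```

Call:
move_arm(
  increments=[
    {"x": 0,"y": -0.003,"z": -0.02,"twist": 0},
    {"x": 0,"y": -0.003,"z": -0.03,"twist": 0},
    {"x": 0,"y": -0.003,"z": -0.03,"twist": 0},
    {"x": 0.01,"y": -0.003,"z": -0.03,"twist": 0},
    {"x": 0.015,"y": -0.003,"z": -0.03,"twist": 0},
  ],
)

```text
clock: 7.42
tool_pos: [0.5764, 0.0083, 0.1063]
tool_rot: [[-0.001, 0.709, 0.705], [0.0, 0.705, -0.709], [-1.0, -0.001, -0.001]]
wrist_force: [-0.0, 0.8, -0.6]
grip_width: 0.001
```

```bash
python3 f.py; python3 d.py .576 .009 .089
```

```text
[-0.3  -0.87 -0.2 ] -0.45947469054511386
clock 7.575 pos [0.5761 0.0084 0.1063] F [ 0.16 -0.59 -0.2 ] grip -0.001 yaw y 44.84 tilt x [-1.7e-03  1.0e-04 -1.0e+00]
tool delta [ 0.0173  0.0004 -0.0004]
```

Call:
move_arm(
  increments=[
    {"x": 0.005,"y": 0,"z": 0,"twist": 0},
    {"x": 0.009,"y": 0,"z": 0,"twist": 0},
    {"x": 0.012,"y": 0,"z": 0,"twist": 0},
    {"x": 0.014,"y": 0,"z": 0,"twist": 0},
    {"x": 0.0145,"y": 0,"z": 0,"twist": 0},
  ],
)

```text
clock: 8.2
tool_pos: [0.5763, 0.0087, 0.0927]
tool_rot: [[-0.0, 0.709, 0.705], [0.0, 0.705, -0.709], [-1.0, -0.0, -0.0]]
wrist_force: [1.0, 0.0, 0.2]
grip_width: -0.002
```

Call:
move_arm(
  increments=[
    {"x": 0.0005,"y": 0,"z": 0,"twist": 0},
    {"x": 0.001,"y": 0,"z": 0,"twist": 0},
    {"x": 0.0015,"y": 0,"z": 0,"twist": 0},
    {"x": 0.002,"y": 0,"z": 0,"twist": 0},
    {"x": 0.002,"y": 0,"z": 0,"twist": 0},
  ],
)

```text
clock: 8.82
tool_pos: [0.5764, 0.0087, 0.0908]
tool_rot: [[-0.0, 0.709, 0.705], [-0.0, 0.705, -0.709], [-1.0, -0.0, -0.0]]
wrist_force: [0.0, 0.2, -0.3]
grip_width: -0.003
```

```bash
python3 f.py; python3 d.py .576 .009 .089
```

```text
[ 0.73  0.21 -0.5 ] 0.1446755922988833
clock 8.975 pos [0.5764 0.0087 0.0908] F [ 0.41 -0.55 -0.5 ] grip 0.002 yaw y 44.86 tilt x [ 0. -0. -1.]
tool delta [ 0.0018 -0.0001 -0.0005]
```

Call:
move_arm(
  increments=[
    {"x": 0.0005,"y": 0,"z": 0,"twist": 0},
    {"x": 0.001,"y": 0,"z": 0,"twist": 0},
    {"x": 0.0015,"y": 0,"z": 0,"twist": 0},
    {"x": 0.002,"y": 0,"z": 0,"twist": 0},
    {"x": 0.0025,"y": 0,"z": 0,"twist": 0},
  ],
)

```text
clock: 9.6
tool_pos: [0.5765, 0.0088, 0.0887]
tool_rot: [[0.0, 0.709, 0.705], [0.0, 0.705, -0.709], [-1.0, 0.0, -0.0]]
wrist_force: [-1.2, 0.7, 3.3]
grip_width: -0.001
```

```bash
python3 f.py; python3 d.py .576 .009 .089
```

```text
[3.85 3.58 2.69] 3.3730458326777946
clock 9.75 pos [0.5765 0.0088 0.0887] F [-0.6   0.67  2.69] grip 0.001 yaw y 44.86 tilt x [ 2.e-04  2.e-04 -1.e+00]
tool delta [-0.0003 -0.0002 -0.0005]
```

Call:
move_arm(
  increments=[
    {"x": 0.0,"y": 0,"z": 0,"twist": 0},
    {"x": 0.0,"y": 0,"z": 0,"twist": 0},
    {"x": 0.0,"y": 0,"z": 0,"twist": 0},
    {"x": 0.0,"y": 0,"z": 0,"twist": 0},
    {"x": 0.0,"y": 0,"z": 0,"twist": 0},
  ],
)

```text
clock: 10.38
tool_pos: [0.5766, 0.0089, 0.0884]
tool_rot: [[0.0, 0.709, 0.705], [0.0, 0.705, -0.709], [-1.0, 0.0, 0.0]]
wrist_force: [-2.2, 1.8, 5.0]
grip_width: 0.001
```

Call:
move_arm(
  increments=[
    {"x": -0.005,"y": 0,"z": 0,"twist": 0},
    {"x": -0.015,"y": 0,"z": 0,"twist": 0},
    {"x": -0.03,"y": 0,"z": 0,"twist": 0},
    {"x": -0.03,"y": -0.015,"z": 0.016,"twist": 0},
    {"x": -0.03,"y": -0.035,"z": 0.038,"twist": 0},
  ],
)

```text
clock: 11.0
tool_pos: [0.5791, -0.0431, 0.1198]
tool_rot: [[0.002, 0.708, 0.707], [-0.001, 0.707, -0.708], [-1.0, 0.001, 0.002]]
wrist_force: [0.6, -0.4, -0.3]
grip_width: 0.003
```

Call:
move_arm(
  increments=[
    {"x": 0,"y": -0.018,"z": 0.02,"twist": 0},
    {"x": 0,"y": -0.029,"z": 0.032,"twist": 0},
    {"x": 0.008,"y": -0.029,"z": 0.032,"twist": 0},
    {"x": 0.018,"y": -0.029,"z": 0.032,"twist": 0},
    {"x": 0.024,"y": -0.029,"z": 0.032,"twist": 0},
  ],
)

```text
clock: 11.62
tool_pos: [0.5795, -0.0849, 0.0928]
tool_rot: [[-0.002, 0.708, 0.706], [0.001, 0.706, -0.708], [-1.0, -0.001, -0.002]]
wrist_force: [0.5, 0.7, -0.3]
grip_width: -0.0
```

```bash
python3 f.py; python3 d.py .580 -.086 .079
```

```text
[-0.52 -0.66  0.02] -0.3852432580775582
clock 11.775 pos [ 0.5797 -0.0852  0.0933] F [ 1.09 -0.43  0.02] grip 0.002 yaw y 44.92 tilt x [-1.9e-03  6.0e-04 -1.0e+00]
tool delta [ 0.0143 -0.0004  0.0008]
```

Call:
move_arm(
  increments=[
    {"x": 0.004,"y": 0,"z": 0.001,"twist": 0},
    {"x": 0.008,"y": 0,"z": 0.001,"twist": 0},
    {"x": 0.01,"y": 0,"z": 0.001,"twist": 0},
    {"x": 0.0115,"y": 0,"z": 0.001,"twist": 0},
    {"x": 0.0125,"y": 0,"z": 0.001,"twist": 0},
  ],
)

```text
clock: 12.4
tool_pos: [0.5811, -0.0868, 0.0818]
tool_rot: [[0.0, 0.709, 0.705], [-0.0, 0.705, -0.709], [-1.0, 0.0, 0.0]]
wrist_force: [0.0, -0.3, -0.6]
grip_width: -0.0
```

Call:
move_arm(
  increments=[
    {"x": 0.0005,"y": 0,"z": 0,"twist": 0},
    {"x": 0.001,"y": 0,"z": 0,"twist": 0},
    {"x": 0.0015,"y": 0,"z": 0,"twist": 0},
    {"x": 0.002,"y": 0,"z": 0,"twist": 0},
    {"x": 0.0025,"y": 0,"z": 0,"twist": 0},
  ],
)

```text
clock: 13.02
tool_pos: [0.5811, -0.0868, 0.0793]
tool_rot: [[0.0, 0.709, 0.705], [-0.0, 0.705, -0.709], [-1.0, -0.0, 0.0]]
wrist_force: [0.1, -0.3, 0.3]
grip_width: -0.002
```

```bash
python3 f.py; python3 d.py .580 -.086 .079
```

```text
[ 0.03 -0.29  0.13] -0.041333995343511114
clock 13.175 pos [ 0.5811 -0.0868  0.0792] F [0.26 0.08 0.13] grip -0.0 yaw y 44.86 tilt x [-2.e-04  1.e-04 -1.e+00]
tool delta [ 0.0002 -0.0002 -0.0013]
```

Call:
move_arm(
  increments=[
    {"x": 0.0005,"y": 0,"z": 0,"twist": 0},
    {"x": 0.001,"y": 0,"z": 0,"twist": 0},
    {"x": 0.001,"y": 0,"z": 0,"twist": 0},
    {"x": 0.001,"y": 0,"z": 0,"twist": 0},
    {"x": 0.001,"y": 0,"z": 0,"twist": 0},
  ],
)

```text
clock: 13.8
tool_pos: [0.5814, -0.0869, 0.0787]
tool_rot: [[0.001, 0.709, 0.705], [-0.0, 0.705, -0.709], [-1.0, 0.0, 0.001]]
wrist_force: [-1.0, -0.8, 4.1]
grip_width: 0.0
```

```bash
python3 f.py; python3 d.py .580 -.086 .079
```

```text
[4.81 3.58 4.5 ] 4.296786228953192
clock 13.95 pos [ 0.5814 -0.0869  0.0786] F [-1.2  -1.67  4.5 ] grip -0.002 yaw y 44.87 tilt x [ 6.e-04 -3.e-04 -1.e+00]
tool delta [-0.0004 -0.0003 -0.0016]
```

Call:
move_arm(
  increments=[
    {"x": 0.0,"y": 0,"z": 0,"twist": 0},
    {"x": 0.0,"y": 0,"z": 0,"twist": 0},
    {"x": 0.0,"y": 0,"z": 0,"twist": 0},
    {"x": 0.0,"y": 0,"z": 0,"twist": 0},
    {"x": 0.0,"y": 0,"z": 0,"twist": 0},
  ],
)

```text
clock: 14.58
tool_pos: [0.5814, -0.087, 0.0785]
tool_rot: [[0.001, 0.709, 0.705], [-0.0, 0.705, -0.709], [-1.0, 0.0, 0.001]]
wrist_force: [0.5, -1.2, 4.6]
grip_width: -0.003
```

Call:
move_arm(
  increments=[
    {"x": -0.005,"y": 0,"z": 0,"twist": 0},
    {"x": -0.015,"y": 0,"z": 0,"twist": 0},
    {"x": -0.03,"y": 0,"z": 0,"twist": 0},
    {"x": -0.03,"y": -0.015,"z": -0.017,"twist": 0},
    {"x": -0.03,"y": -0.035,"z": -0.04,"twist": 0},
  ],
)

```text
clock: 15.2
tool_pos: [0.5288, -0.0833, 0.1098]
tool_rot: [[0.003, 0.709, 0.706], [-0.001, 0.706, -0.709], [-1.0, 0.001, 0.002]]
wrist_force: [0.4, 0.3, 0.8]
grip_width: 0.002
```

Call:
move_arm(
  increments=[
    {"x": 0,"y": -0.015,"z": -0.018,"twist": 0},
    {"x": 0,"y": -0.025,"z": -0.029,"twist": 0},
    {"x": 0.008,"y": -0.025,"z": -0.029,"twist": 0},
    {"x": 0.018,"y": -0.025,"z": -0.029,"twist": 0},
    {"x": 0.026,"y": -0.025,"z": -0.029,"twist": 0},
  ],
)

```text
clock: 15.82
tool_pos: [0.4904, -0.0802, 0.0814]
tool_rot: [[-0.0, 0.709, 0.705], [0.0, 0.705, -0.709], [-1.0, -0.0, -0.0]]
wrist_force: [-0.4, 0.1, -0.6]
grip_width: 0.001
```

```bash
python3 f.py; python3 d.py .490 -.080 .067
```

```text
[-0.04 -0.28 -0.21] -0.1752240802846657
clock 15.975 pos [ 0.4896 -0.08    0.0812] F [-0.49 -0.55 -0.21] grip 0.001 yaw y 44.87 tilt x [-2.e-03  6.e-04 -1.e+00]
tool delta [0.0142 0.0003 0.0003]
```

Call:
move_arm(
  increments=[
    {"x": 0.004,"y": 0,"z": 0,"twist": 0},
    {"x": 0.008,"y": 0,"z": 0,"twist": 0},
    {"x": 0.01,"y": 0,"z": 0,"twist": 0},
    {"x": 0.0115,"y": 0,"z": 0,"twist": 0},
    {"x": 0.0125,"y": 0,"z": 0,"twist": 0},
  ],
)

```text
clock: 16.6
tool_pos: [0.4899, -0.0802, 0.0698]
tool_rot: [[0.0, 0.709, 0.705], [-0.0, 0.705, -0.709], [-1.0, 0.0, 0.0]]
wrist_force: [0.2, -1.0, 0.5]
grip_width: -0.003
```

Call:
move_arm(
  increments=[
    {"x": 0.0005,"y": 0,"z": 0,"twist": 0},
    {"x": 0.001,"y": 0,"z": 0,"twist": 0},
    {"x": 0.0015,"y": 0,"z": 0,"twist": 0},
    {"x": 0.002,"y": 0,"z": 0,"twist": 0},
    {"x": 0.0025,"y": 0,"z": 0,"twist": 0},
  ],
)

```text
clock: 17.23
tool_pos: [0.4899, -0.0802, 0.0673]
tool_rot: [[0.0, 0.709, 0.705], [-0.0, 0.705, -0.709], [-1.0, 0.0, 0.0]]
wrist_force: [-0.0, -0.1, 0.4]
grip_width: 0.002
```

```bash
python3 f.py; python3 d.py .490 -.080 .067
```

```text
[ 0.58 -0.59  0.2 ] 0.0645369885743625
clock 17.375 pos [ 0.4899 -0.0802  0.0673] F [0.6  0.19 0.2 ] grip 0.005 yaw y 44.86 tilt x [-1.e-04  0.e+00 -1.e+00]
tool delta [ 0.0003  0.0002 -0.0001]
```

Call:
move_arm(
  increments=[
    {"x": 0.0005,"y": 0,"z": 0,"twist": 0},
    {"x": 0.001,"y": 0,"z": 0,"twist": 0},
    {"x": 0.001,"y": 0,"z": 0,"twist": 0},
    {"x": 0.001,"y": 0,"z": 0,"twist": 0},
    {"x": 0.001,"y": 0,"z": 0,"twist": 0},
  ],
)

```text
clock: 18.0
tool_pos: [0.4899, -0.0803, 0.0665]
tool_rot: [[-0.0, 0.709, 0.706], [-0.0, 0.706, -0.709], [-1.0, -0.0, 0.0]]
wrist_force: [-1.7, -0.7, 3.7]
grip_width: -0.002
```

```bash
python3 f.py; python3 d.py .490 -.080 .067
```

```text
[3.51 4.9  3.95] 4.120776533285336
clock 18.15 pos [ 0.4899 -0.0802  0.0664] F [-2.22 -0.27  3.95] grip -0.001 yaw y 44.87 tilt x [-1.e-04 -1.e-04 -1.e+00]
tool delta [-0.0006  0.0003 -0.0001]
```

Call:
move_arm(
  increments=[
    {"x": 0.0,"y": 0,"z": 0,"twist": 0},
    {"x": 0.0,"y": 0,"z": 0,"twist": 0},
    {"x": 0.0,"y": 0,"z": 0,"twist": 0},
    {"x": 0.0,"y": 0,"z": 0,"twist": 0},
    {"x": 0.0,"y": 0,"z": 0,"twist": 0},
  ],
)

```text
clock: 18.77
tool_pos: [0.4899, -0.0803, 0.0663]
tool_rot: [[-0.0, 0.709, 0.705], [-0.0, 0.705, -0.709], [-1.0, -0.0, 0.0]]
wrist_force: [-1.7, -0.5, 3.9]
grip_width: 0.001
```

Call:
move_arm(
  increments=[
    {"x": -0.005,"y": 0,"z": 0,"twist": 0},
    {"x": -0.02,"y": 0,"z": 0,"twist": 0},
    {"x": -0.045,"y": 0,"z": 0,"twist": 0},
    {"x": -0.08,"y": 0,"z": 0,"twist": 0},
    {"x": -0.12,"y": 0,"z": 0,"twist": 0},
  ],
)

```text
clock: 19.4
tool_pos: [0.4896, -0.0798, 0.1876]
tool_rot: [[-0.0, 0.709, 0.705], [0.0, 0.705, -0.709], [-1.0, 0.0, -0.0]]
wrist_force: [-0.2, 0.8, -0.6]
grip_width: -0.003
```

Call:
move_arm(
  increments=[
    {"x": -0.03,"y": 0,"z": 0,"twist": 0},
    {"x": -0.05,"y": 0,"z": 0,"twist": 0},
    {"x": -0.05,"y": 0,"z": 0,"twist": 0},
    {"x": -0.05,"y": 0,"z": 0,"twist": 0},
    {"x": -0.05,"y": 0,"z": 0,"twist": 0},
  ],
)

```text
clock: 20.02
tool_pos: [0.489, -0.0799, 0.2348]
tool_rot: [[-0.003, 0.709, 0.705], [0.001, 0.705, -0.709], [-1.0, -0.001, -0.002]]
wrist_force: [-0.5, -0.6, 0.3]
grip_width: -0.004
```

```bash
python3 f.py
python3 - <<'E'
from workcell import imaging
import cv2,numpy as np
from h import *
p=[ 0.56741584,-0.05594096,-2.35843095]
c=imaging.read_camera("scene"); c0=cv2.imread("pics/scene0.png"); im=c["pixels"][:,:,::-1]
print("scene diff lower rows", (cv2.absdiff(im,c0).max(2)>40)[:, :].sum())
d=(cv2.absdiff(im,c0)[220:]).astype(np.uint8); print((d.max(2)>40).sum())
cv2.imwrite("pics/end.png",np.vstack([im[150:450,100:500],c0[150:450,100:500]]))
E
```

```text
[-0.82  0.15 -0.26] -0.30953153762274416
scene diff lower rows 8651
0
```

View pics/end.png

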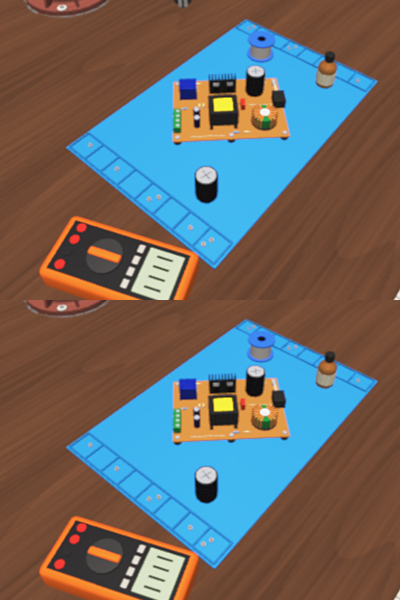

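After (top) and before (bottom) look the same: nothing has moved, and the arm is clear. Handing in.

```bash
python3 -c "
from workcell import arm
print(arm.hand_in(), arm.get_obs()['clock'])"
```

```text
the job is handed in; nothing more can be done
the job is handed in; nothing more can be done
```

I pressed the choke, capacitor, transformer and relay from above, in that order, with the gripper shut. The readings while holding were about 3–5 N, and each press lasted at least 0.7 s, a little over the half second you asked for. Each contact came within about 1 mm of the height expected from the part sizes.

- **Board and loose things:** The before and after scene pictures look the same by eye. No pixel changed noticeably in the lower part of the frame, which covers most of the board, the spare capacitor and the multimeter. I compared the spool and bottle, higher in the frame, by eye only.
- **Arm:** It stood clear at about 0.23 m with no force beyond sensor noise, roughly 20 s into the 54 s allowed.
- **Limits of the checks:** I read force only between moves, so brief peaks were not seen. No check failed. One move call was refused over its format before anything moved, and I resent it. The hand-in gave no verdict.

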